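# Square the cake boards and gauge the gap under the press plate

### The job

First knock the three loose cake boards in the small bench press fully back against its back stop, so that their edges line up. Then pick up the taper gauge by its handle, lay its blade level on the top board and slide it straight in under the sprung pressure plate until it drags snugly and has raised that plate about 2 mm, without forcing it. Finish holding the gauge there: keep gripping the handle and do not let go.

Things in the scene. Friction and masses are not known exactly. Their poses are not given: they have to be found in the camera images.
- press_home (a point): Centre of the fixed steel press's deck, on its top face 30 mm above the table. x points from the open front to the back stop (away from the robot), z up. A board is home when centred here: back stop face at x = +55 mm, boards' front edges at -55 mm; the deck (150 mm wide) ends at -43 mm, free in front. Side rails, 20 mm tall, inner faces at y = +-52 mm, x = -40 to +55 mm.
- press_bridge (a point): Middle of the top of the press's aluminium bridge bar, which carries the pressure plate: 40 mm behind (x) press_home, 100 to 102 mm above the table. The bar is 26 mm deep, 180 mm wide over its clamp knobs; its two columns reach 108 mm above the table. Axes as press_home.
- plate_edge (a point): Middle of the lower front edge of the flat steel pressure plate (90 mm deep, 70 wide, 10 thick) hung level from the bridge over the boards; axes as press_home. The edge is at x = -45 mm of press_home, 10 mm behind the boards' home front edge. Unraised, its underside is 53 to 55 mm above the table, so 5 to 7 mm above the top board; it differs each time.
- plate (a joint): How far the pressure plate is raised, in m: 0 hanging free, up to 0.008. It can only move straight up; its weight (5 N) and a spring of 2 N per mm press it down. Blade and boards are smooth (friction about 0.3): the drag is some 3 N when the blade first touches the plate and 6 N when it is 2 mm up, if the gauge is not also pushed down by hand.
- board1_center (a point): Centre of the lowest cake board, a loose card plate 110 mm (x) by 100 by 6 mm, about 80 g. Three equal boards lie stacked on the press deck between its side rails, each pulled 10 to 30 mm out to the front (-x of press_home). At home: 3 mm above press_home.
- board2_center (a point): Centre of the middle board, the same size. At home: 9 mm above press_home.
- board3_center (a point): Centre of the top board, the same size. At home: 15 mm above press_home; its top face is 18 mm above press_home, 48 mm above the table.
- gauge_handle (a point): Centre of the upright grey handle of the loose taper gauge: 34 mm (x) by 18 mm (y) by 44 mm tall; this point is 22 mm above the gauge's flat underside. x points along the steel blade to its tip, z up. The gauge lies flat on the table to the left or right of the press; about 120 g.
- gauge_tip (a point): Tip of the gauge's blade, on its flat underside, 100 mm ahead (x) of the handle's centre. The blade is 24 mm wide, 3 mm thick at the tip; its top rises 1 mm every 10 mm towards the handle, to 10.5 mm at 75 mm from the tip, then stays level up to the handle. Slid 10 mm farther after touching the plate, it raises the plate 1 mm.
- jar: A bystander: glass jar, 60 mm across, 90 mm tall, standing on the other side of the press from the gauge. Origin under its centre. Leave it alone.
- cakebox: A bystander: white open cake box 120 by 120 by 60 mm, standing to the left beyond the work. Origin under its centre. Leave it alone.
- cutter: A bystander: steel ring cutter, 76 mm across, 45 mm tall, standing to the right beyond the work. Leave it alone.
Not all that is in view belongs to the job. What is shaped like the part that bears press_home but red is not meant. What is shaped like the part that bears board3_center but red is not meant.

How it is judged (in metres and radians):
On the way, in this order (a step that is already met when the one before it is completed fails the run):
1. all three boards are home against the back stop, edges in line, the gauge not yet under the plate (x of board1_center in the frame of press_home between -0.003 and 0.003 m and x of board2_center in the frame of press_home between -0.003 and 0.003 m and x of board3_center in the frame of press_home between -0.003 and 0.003 m and contact force between plate and gauge below 0.5 N), for 0.2 s.
2. the gauge is under the plate and raises it (x of gauge_tip in the frame of plate_edge above 0.01 m and value of joint plate above 0.001 m and contact force between plate and gauge above 1 N), for 0.2 s.
At the end, for the whole second after the job is handed in: Boards within 3 mm of home; blade flat on the top board (tilt < 0.1, yaw within 0.15 rad of the press), 15 mm or more under the plate, raising it 1 to 3.5 mm with under 20 N; gauge gripped, at rest, on no other part of the press; fingers off the plate (x of board1_center in the frame of press_home between -0.003 and 0.003 m and x of board2_center in the frame of press_home between -0.003 and 0.003 m and x of board3_center in the frame of press_home between -0.003 and 0.003 m and value of joint plate between 0.001 and 0.0035 m and x of gauge_tip in the frame of plate_edge above 0.015 m and contact force between plate and gauge between 1.5 and 20 N and contact force between gauge and board3 above 1 N and contact force between gauge and the fingers above 3 N and contact force between gauge and press below 0.5 N and angle between gauge_tip's own z axis and vertical below 0.1 rad and angle between the x axis of gauge_tip and the x axis of press_home, either way round below 0.15 rad and contact force between the fingers and plate below 0.5 N and linear speed of gauge below 0.01 m/s); the arm keeps its last pose, push and grip.
It fails at once if the pressure plate is forced up by more than 5 mm (value of joint plate above 0.005 m).
It fails at once if a bystander is disturbed (moved over 25 mm) (distance of any of jar, cakebox, cutter from where it was at the start of the episode above 0.025 m).
It also fails if it takes over 72 s, if anything falls off the work surface, if the arm or the gripper's body presses on something with over 40 N, if the wrist force passes 120 N, or if a joint passes its speed limit or range.

### The arm

A 6-joint arm with a two-finger parallel gripper is mounted at the origin on the work surface. World frame = base frame: x ahead of the robot, y to its left, z up, the work surface at z = 0. Lengths are in m, angles in degrees, forces in N, time in s.
With the tool pointing down it reaches from about 0.375 to 0.9 m from the base axis. Payload 3.1 kg.
Tool frame: the origin (TCP) lies at the very end of the fingers, on their centre line; the grasp point (between the pads) lies 19 mm behind it; z points along the fingers, y is the line along which they close (so a half turn about z gives the same grasp; the last joint's range is limited). The gripper opens to 87 mm and grips with 3 to 60 N. Pads are 19 mm wide; open, the fingers measure 117 mm over their backs; the gripper's body (75 mm by 190 mm) begins 51 mm behind the grasp point.
Start: joints at [-73.94, 30.224, 82.088, -0, 67.689, -10.227], TCP at [0.277, -0.56, 0.223] pointing down, gripper open.
Joint ranges: [-176.69, 176.69], [-43.24, 126.21], [12.49, 139.97], [-82, 262], [0, 151.66], [-163.58, 163.58]. Speed limits (degrees/s): [159.86, 159.86, 180, 180, 180, 180].

### API

Orientations are given as a 3x3 rotation matrix whose columns are the frame's x, y, z axes.
In Python, from rig import bot gives the robot as it stands.
- The arm moves only by the tool move_arm, never from a script. Its argument "increments" is a list of rows, each an object with "xyz": the shift along the tool's x, y, z in mm, a list of three; "roll": the turn about the tool's z in rad; "grip": the opening in per cent of the stroke, from 0 (shut) to 100 (fully open). A call has 1 to 5 rows; each row shifts and turns the commanded pose from where the row before left it, along the tool's axes as they then stand; what a row does not reach is not made up. A row lasts 1/12 s, in which the tool goes at most 41.7 mm and 7.16 degrees, less where a joint would pass 70% of its speed; a pose out of reach is approached as far as the arm can. A call is refused whole if a number of a shift passes 41.7 or a number of a turn 0.125, either way. A call with a gripper value outside its range is refused whole. The fingers move at their own pace and stop on an object; the grip force is fixed at half the most. Time passes only in rows, so rows that do not move let the fingers close. It gives the time, the measured TCP pose, the force, the opening and the grip force at its end, in the units of the state.
- bot.read_state(): the state, without advancing time (a new reading comes with each control period).
- bot.capture(name): name is "scene" or "top" or "wrist"; returns (picture, depth): 400x640x3 uint8, red, green, blue; 400x640 float32, m along the optical axis (not along the pixel's ray), 0 where there is no reading.
- bot.camera_model(name): a dict with "intrinsics" (3x3 intrinsics, pixels), "D" ([k1, k2, p1, p2, k3] as OpenCV has them; the pictures are not rectified), "rvec" (rotation vector, rad) and "tvec" (3), from world to camera coordinates, as OpenCV has them; the wrist camera has in their place "tool_from_camera" (4x4, takes a point from camera to tool coordinates, whose origin is the TCP and whose axes are the flange's). Camera axes: x right, y down, z forward; pixel columns grow to the right and rows downward; lengths in m; the calibration is good to about 2 mm. A picture is of the moment at which its call begins: read the wrist's pose just before it. camera_model takes no time and is no camera call.
- bot.hand_in(): hands the job in; it is judged then, once.
Trained networks look in the newest picture that a camera, given by its name, has taken for a name from the list of things; names that differ only in an ending like _2 or _b are one class to them, and where a whole thing is asked for, a point or a joint stands for the part that bears it (a point fixed in the world has none). Each returns a list of dicts, best first, with "conf" (0 to 1); they miss things now and then, are a little off and sometimes report something else, mostly with a low value. They report only what shows in the picture. A call takes as long as a camera call. They do not tell look-alikes from the thing itself.
- bot.spot_in(label, camera): "at" ([x, y, z] in m, in the coordinates of the camera as it stood for that picture, good to about 4 mm: the middle of the surface that is visible of it).
- bot.trace(label, camera): "mask" (400x640 bool, what is visible of it).
The state is a dict: "time_s": time; "joint_positions": joint angles; "qvel": joint speeds; "tau": joint torques, N m; "position": TCP position; "tcp_rot": TCP orientation; "force": force on the tool from outside, world axes, zero at the start; "moment": the same for the moment, N m; "opening": opening from 0.0 (shut) to 1.0 (fully open); "grasp_force": force on a finger pad.
Only numpy, scipy, OpenCV 4.12 (cv2) and the standard library are available. Lean on these libraries where they do the work, as an engineer would, in place of code of your own. Each camera call takes 0.05 s, during which the arm holds its last target. There are 200 camera calls.

## Working session

There is one attempt and no reset: what is moved stays moved. The work goes in short steps, Python scripts to look and compute and a tool call to move; the robot and the scene stay as the last step left them, time stands still between calls to the robot, and variables do not carry over. Pictures are saved under pics/ and viewed, at most 10 in all, crops included, and the job is handed in when it is done.

Besides the shell and the picture viewer there is one more tool, called after "Call:" as a command line: name --argument value ..., lists and objects as JSON in quotes. move_arm: Moves the arm, as the interface text tells. Its arguments: {"type":"object","properties":{"increments":{"type":"array"}},"required":["increments"]}

```bash
ls; mkdir -p pics; cat > h.py <<'E'
import numpy as np, cv2
from rig import bot
def cam(n, st=None):
    m=bot.camera_model(n); K=np.array(m["intrinsics"],float).reshape(3,3); D=np.array(m["D"],float)
    if n=="wrist":
        st=st or bot.read_state(); T=np.eye(4); T[:3,:3]=np.array(st["tcp_rot"]).reshape(3,3); T[:3,3]=st["position"]
        return K,D,T@np.array(m["tool_from_camera"]).reshape(4,4)
    R=cv2.Rodrigues(np.array(m["rvec"],float))[0]; T=np.eye(4); T[:3,:3]=R.T; T[:3,3]=-R.T@np.array(m["tvec"],float).ravel()
    return K,D,T
def w(c,p): return c[2][:3,:3]@np.array(p)+c[2][:3,3]
def cloud(c,depth):
    v,u=np.mgrid[0:depth.shape[0],0:depth.shape[1]]
    n=cv2.undistortPoints(np.stack([u.ravel(),v.ravel()],1).astype(np.float64)[:,None],c[0],c[1])[:,0]
    d=depth.ravel().astype(float); P=np.c_[n*d[:,None],d]@c[2][:3,:3].T+c[2][:3,3]
    P[d<=0]=np.nan
    return P.reshape(*depth.shape,3)
def save(n,im): cv2.imwrite("pics/"+n+".png",np.ascontiguousarray(im[...,::-1]))
E
python3 - <<'E'
from h import *
np.set_printoptions(precision=4,suppress=True)
s=bot.read_state(); print(s)
for n in("scene","top"):
    im,d=bot.capture(n); c=cam(n); np.savez(n,im=im,d=d); save(n,im)
    for l in("press_home","press_bridge","plate","board1_center","board2_center","board3_center","gauge_handle","gauge_tip","jar","cakebox","cutter"):
        print(n,l,[(round(r["conf"],2),w(c,r["at"]).round(4)) for r in bot.spot_in(l,n)][:3])
E
```

```text
pics
{'time_s': 0.0, 'joint_positions': array([-73.942 ,  30.2773,  82.1557,  -0.0021,  67.6902, -10.2266]), 'qvel': array([-0.0455, -0.0343, -0.0807, -0.0008,  0.0117, -0.0355]), 'tau': array([ -0.0004, -44.0046, -17.6592,   0.0634,   0.0581,  -0.0001]), 'position': array([ 0.2766, -0.5597,  0.2216]), 'tcp_rot': array([[ 0.8966,  0.4428, -0.0006],
       [ 0.4428, -0.8966,  0.0021],
       [ 0.0003, -0.0021, -1.    ]]), 'force': array([-0.4023,  0.225 ,  0.3696]), 'moment': array([ 0.0409, -0.0024, -0.0514]), 'grasp_force': 0.0, 'opening': 0.9972378203707465}
scene press_home [(0.71, array([0.4029, 0.1043, 0.0298])), (0.7, array([0.7374, 0.0252, 0.0384]))]
scene press_bridge [(0.63, array([0.7138, 0.0141, 0.097 ]))]
scene plate [(0.81, array([0.657 , 0.0144, 0.0651]))]
scene board1_center []
scene board2_center [(0.47, array([0.7111, 0.0251, 0.0439]))]
scene board3_center [(0.73, array([ 0.5392, -0.1526,  0.007 ])), (0.69, array([ 0.6142, -0.0012,  0.0485]))]
scene gauge_handle [(0.66, array([ 0.4719, -0.2749,  0.0079]))]
scene gauge_tip [(0.77, array([ 0.4699, -0.2727,  0.0149]))]

[... 359 characters left out ...]
rray([0.664 , 0.0044, 0.0644]))]
top press_bridge [(0.58, array([0.6948, 0.0114, 0.0629])), (0.23, array([ 0.4824, -0.2821,  0.0063]))]
top plate [(0.57, array([0.661 , 0.012 , 0.0626]))]
top board1_center []
top board2_center []
top board3_center [(0.88, array([ 0.538 , -0.1541,  0.0042])), (0.56, array([ 0.6236, -0.0028,  0.0511]))]
top gauge_handle [(0.58, array([ 0.4803, -0.2809,  0.0097]))]
top gauge_tip [(0.7, array([ 0.4804, -0.2812,  0.0072]))]
top jar [(0.76, array([0.4399, 0.2689, 0.0896])), (0.3, array([ 0.4849, -0.2773,  0.0073]))]
top cakebox [(0.66, array([0.7163, 0.2924, 0.0066])), (0.61, array([0.6769, 0.052 , 0.0371]))]
top cutter [(0.59, array([ 0.7402, -0.269 ,  0.026 ]))]
```

View pics/top.png

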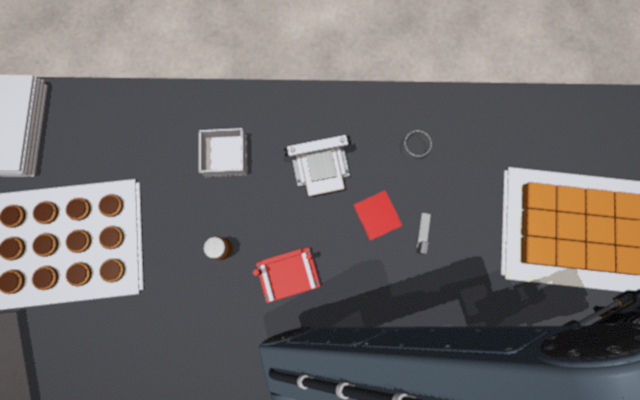

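View pics/scene.png

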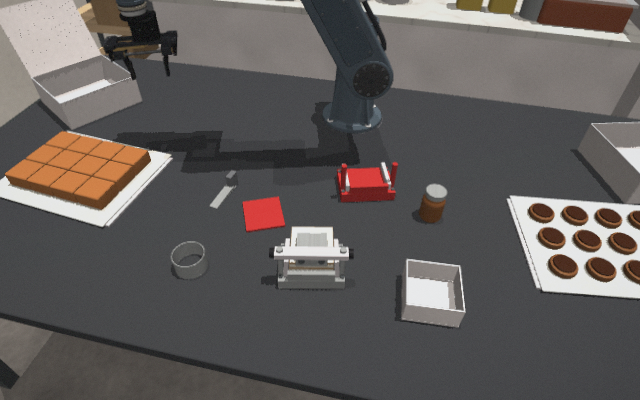

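The scene shows two presses: the red one at top px (287,275) is a decoy, and the white one at px (320,165) is the real one. Of the two boards, the red one at px (378,215) lies loose as a decoy, and the white one at px (325,185) is in the press. The gauge is at px (424,233), to the right of the press. I'll measure the press yaw and the gauge roughly from depth and check the wrist camera mount.

```bash
python3 - <<'E'
from h import *
np.set_printoptions(precision=4,suppress=True)
print(np.array(bot.camera_model("wrist")["tool_from_camera"]), bot.camera_model("wrist")["intrinsics"])
f=np.load("top.npz"); c=cam("top"); P=cloud(c,f["d"])
def box(m):
    q=P[m][:,:2].astype(np.float32); (ce,sz,a)=cv2.minAreaRect(q); print(len(q),ce,sz,a, P[m][:,2].mean())
X,Y,Z=P[...,0],P[...,1],P[...,2]
R=(X>.55)&(X<.8)&(Y>-.1)&(Y<.12)
box(R&(Z>.088)); box(R&(Z>.052)&(Z<.075)); box(R&(Z>.04)&(Z<.0505)); box(R&(Z>.01))
bot.capture("top"); 
for r in bot.trace("gauge_handle","top")[:1]: box(r["mask"]&(Z<.06)); box(r["mask"]&(Z>.025)); box(r["mask"]&(Z<.02))
E
```

```text
[[ 0.0003 -0.9539 -0.3001  0.0834]
 [ 1.      0.0001  0.0005 -0.0003]
 [-0.0004 -0.3001  0.9539 -0.1615]
 [ 0.      0.      0.      1.    ]] [[282.1884   0.     315.5951]
 [  0.     282.1884 193.8499]
 [  0.       0.       1.    ]]
690 (0.7119411826133728, 0.018632687628269196) (0.026930108666419983, 0.1798817366361618) 12.194510459899902 0.10082345712800682
776 (0.6514049172401428, 0.008397109806537628) (0.1139678806066513, 0.1440121829509735) 11.14069938659668 0.0635455324310613
833 (0.6527882218360901, 0.006122812628746033) (0.11900507658720016, 0.14273156225681305) 12.17596435546875 0.04750926613036688
2729 (0.6336679458618164, 0.0053657591342926025) (0.19041508436203003, 0.18015356361865997) 9.53050708770752 0.06377240588807037
387 (0.4856376647949219, -0.2817024886608124) (0.02711646817624569, 0.11676844209432602) 80.47241973876953 0.015794088807563597
100 (0.44508084654808044, -0.27233657240867615) (0.018397582694888115, 0.03366513177752495) 78.61491394042969 0.04103955097526397
281 (0.48576411604881287, -0.2817237079143524) (0.02711646817624569, 0.11651201546192169) 80.47241973876953 0.006656600908491763
```

Call:
move_arm --increments '[{"xyz": [20, -36, -20]}, {"xyz": [20, -36, -20]}, {"xyz": [20, -36, -20]}, {"xyz": [20, -36, -20]}, {"xyz": [20, -36, 0]}]'

```text
schema error: expected keys xyz, roll, grip
```

Call:
move_arm --increments '[{"xyz": [33, -21, -5], "roll": 0, "grip": 100}, {"xyz": [34, -21, -5], "roll": 0, "grip": 100}, {"xyz": [34, -21, -5], "roll": 0, "grip": 100}, {"xyz": [34, -21, -5], "roll": 0, "grip": 100}, {"xyz": [34, -21, -5], "roll": 0, "grip": 100}]'

```text
time_s: 1.72
position: [0.3824, -0.3898, 0.2478]
tcp_rot: [[0.897, 0.442, 0.0], [0.442, -0.897, -0.0], [0.0, 0.0, -1.0]]
force: [1.0, -0.0, 0.4]
opening: 1.0
grasp_force: 0.0
```

Call:
move_arm --increments '[{"xyz": [34, -21, -5], "roll": 0, "grip": 50}, {"xyz": [34, -21, -5], "roll": 0, "grip": 50}, {"xyz": [34, -21, -5], "roll": 0, "grip": 50}, {"xyz": [34, -21, -5], "roll": 0, "grip": 50}, {"xyz": [34, -21, -5], "roll": 0, "grip": 50}]'

```text
time_s: 2.13
position: [0.4885, -0.2202, 0.2731]
tcp_rot: [[0.897, 0.443, 0.0], [0.443, -0.897, -0.0], [0.0, 0.001, -1.0]]
force: [0.7, -0.2, 0.2]
opening: 0.707
grasp_force: 0.0
```

Call:
move_arm --increments '[{"xyz": [34, -21, -5], "roll": 0, "grip": 50}, {"xyz": [34, -21, 0], "roll": 0, "grip": 50}, {"xyz": [34, -21, 0], "roll": 0, "grip": 50}, {"xyz": [34, -21, 0], "roll": 0, "grip": 50}, {"xyz": [34, -21, 0], "roll": 0, "grip": 50}]'

```text
time_s: 2.55
position: [0.5945, -0.0506, 0.2778]
tcp_rot: [[0.897, 0.443, 0.0], [0.443, -0.897, -0.0], [0.0, 0.0, -1.0]]
force: [1.2, -0.1, 0.3]
opening: 0.504
grasp_force: 0.0
```

Call:
move_arm --increments '[{"xyz": [0, 0, 0], "roll": 0.123, "grip": 50}, {"xyz": [0, 0, 0], "roll": 0.123, "grip": 50}, {"xyz": [0, 0, 0], "roll": 0, "grip": 50}]'

```text
time_s: 2.8
position: [0.5939, -0.0513, 0.2774]
tcp_rot: [[0.977, 0.211, -0.0], [0.211, -0.977, -0.0], [-0.0, 0.0, -1.0]]
force: [-0.3, -0.3, -0.5]
opening: 0.496
grasp_force: 0.0
```

```bash
cat > look.py <<'E'
from h import *
np.set_printoptions(precision=4,suppress=True)
st=bot.read_state(); im,d=bot.capture("wrist"); c=cam("wrist",st); P=cloud(c,d)
X,Y,Z=P[...,0],P[...,1],P[...,2]
def box(n,m):
    q=P[m][:,:2].astype(np.float32)
    if len(q)<5: print(n,"none"); return
    (ce,sz,a)=cv2.minAreaRect(q); print(n,len(q),np.array(ce),np.array(sz),a, np.median(P[m][:,2]))
E
python3 - <<'E'
from look import *
save("w1",im)
R=(X>.5)&(X<.8)&(Y>-.12)&(Y<.14)
box("bridge",R&(Z>.094)&(Z<.104)); box("bar+",R&(Z>.09)); box("plate",R&(Z>.058)&(Z<.07));box("board",R&(Z>.044)&(Z<.052)&(X<.63))
for l in("plate","board3_center","press_home","press_bridge"):
    for r in bot.trace(l,"wrist")[:2]: 
        m=r["mask"]; v,u=np.nonzero(m); print(l,r["conf"],u.min(),u.max(),v.min(),v.max()); box(l,m&np.isfinite(Z))
E
```

```text
bridge 3942 [0.7104 0.0196] [0.0264 0.1805] 12.091615676879883 0.10095260955492252
bar+ 87708 [ 0.6449 -0.0114] [0.1675 0.2137] 12.091615676879883 0.37978557933986967
plate 3300 [0.6645 0.0096] [0.072 0.07 ] 12.029800415039062 0.06375575441187203
board 1800 [0.6077 0.0057] [0.0447 0.1181] 0.016229433938860893 0.04737790442347198
plate 0.79 251 309 75 136
plate 3357 [0.6627 0.0111] [0.075  0.0752] 12.034475326538086 0.06374875894255194
board3_center 0.98 332 401 170 242
board3_center 3585 [ 0.5572 -0.1424] [0.1552 0.1003] 25.05352210998535 0.005303017766420837
press_home 0.93 206 343 44 131
press_home 2419 [0.6835 0.0163] [0.1076 0.1618] 12.214378356933594 0.048980202106186865
press_home 0.66 428 455 218 242
press_home 408 [ 0.5186 -0.2883] [0.0283 0.0516] 77.51678466796875 0.00394786157155394
press_bridge 0.69 193 357 49 135
press_bridge 7280 [0.6756 0.0296] [0.1029 0.2096] 7.617641448974609 0.09934098457816604
```

View pics/w1.png

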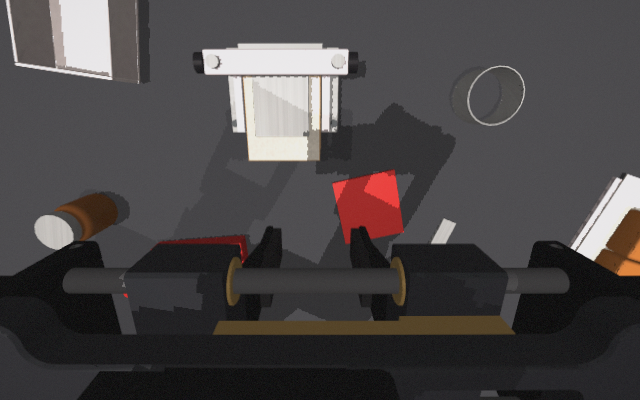

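Bridge, plate and home agree: home ≈ (0.672, 0.011), yaw 12.1°. I'll go in front of the boards and descend.

Call:
move_arm --increments '[{"xyz": [-15, -22, 40], "roll": 0, "grip": 50}, {"xyz": [-16, -22, 40], "roll": 0, "grip": 50}, {"xyz": [0, 0, 40], "roll": 0, "grip": 50}, {"xyz": [0, 0, 40], "roll": 0, "grip": 50}, {"xyz": [0, 0, 40], "roll": 0, "grip": 50}]'

```text
time_s: 3.47
position: [0.5595, -0.0213, 0.0877]
tcp_rot: [[0.977, 0.212, 0.002], [0.212, -0.977, -0.001], [0.002, 0.001, -1.0]]
force: [-0.1, -0.4, 1.0]
opening: 0.502
grasp_force: 0.0
```

Call:
move_arm --increments '[{"xyz": [0, 0, 30], "roll": 0, "grip": 50}, {"xyz": [0, 0, 20], "roll": 0, "grip": 50}, {"xyz": [0, 0, 0], "roll": 0, "grip": 50}]'

```text
time_s: 3.72
position: [0.5563, -0.021, 0.0344]
tcp_rot: [[0.977, 0.211, -0.009], [0.211, -0.977, 0.002], [-0.008, -0.004, -1.0]]
force: [-0.4, 0.4, 0.5]
opening: 0.501
grasp_force: 0.0
```

Call:
move_arm --increments '[{"xyz": [7, 0, 0], "roll": 0, "grip": 50}, {"xyz": [7, 0, 0], "roll": 0, "grip": 50}, {"xyz": [7, 0, 0], "roll": 0, "grip": 50}, {"xyz": [7, 0, 0], "roll": 0, "grip": 50}, {"xyz": [7, 0, 0], "roll": 0, "grip": 50}]'

```text
time_s: 4.13
position: [0.5956, -0.0136, 0.04]
tcp_rot: [[0.977, 0.212, 0.003], [0.212, -0.977, -0.001], [0.003, 0.001, -1.0]]
force: [-1.5, -1.2, -0.3]
opening: 0.501
grasp_force: 0.2
```

Call:
move_arm --increments '[{"xyz": [-15, -4, 0], "roll": 0, "grip": 50}, {"xyz": [-20, -4, 0], "roll": 0, "grip": 50}, {"xyz": [0, 0, 7], "roll": 0, "grip": 50}, {"xyz": [0, 0, 7], "roll": 0, "grip": 50}, {"xyz": [0, 0, 0], "roll": 0, "grip": 50}]'

```text
time_s: 4.55
position: [0.5587, -0.0132, 0.0237]
tcp_rot: [[0.977, 0.211, 0.001], [0.211, -0.977, -0.0], [0.001, 0.0, -1.0]]
force: [0.2, -0.5, -0.0]
opening: 0.5
grasp_force: 0.0
```

Call:
move_arm --increments '[{"xyz": [8, 0, 0], "roll": 0, "grip": 50}, {"xyz": [8, 0, 0], "roll": 0, "grip": 50}, {"xyz": [8, 0, 0], "roll": 0, "grip": 50}, {"xyz": [8, 0, 0], "roll": 0, "grip": 50}, {"xyz": [6, 0, 0], "roll": 0, "grip": 50}]'

```text
time_s: 4.97
position: [0.597, -0.005, 0.0247]
tcp_rot: [[0.977, 0.212, 0.002], [0.212, -0.977, -0.0], [0.002, 0.001, -1.0]]
force: [-1.9, -1.0, 0.5]
opening: 0.501
grasp_force: 0.9
```

Call:
move_arm --increments '[{"xyz": [3, 0, 0], "roll": 0, "grip": 50}, {"xyz": [3, 0, 0], "roll": 0, "grip": 50}, {"xyz": [3, 0, 0], "roll": 0, "grip": 50}, {"xyz": [1, 0, 0], "roll": 0, "grip": 50}]'

```text
time_s: 5.3
position: [0.6047, -0.0029, 0.0243]
tcp_rot: [[0.977, 0.211, -0.0], [0.211, -0.977, 0.0], [-0.0, -0.0, -1.0]]
force: [-0.9, -0.0, 0.2]
opening: 0.502
grasp_force: 0.5
```

Call:
move_arm --increments '[{"xyz": [2, 0, 0], "roll": 0, "grip": 50}, {"xyz": [1, 0, 0], "roll": 0, "grip": 50}, {"xyz": [1, 0, 0], "roll": 0, "grip": 50}, {"xyz": [1, 0, 0], "roll": 0, "grip": 50}, {"xyz": [0, 0, 0], "roll": 0, "grip": 50}]'

```text
time_s: 5.72
position: [0.6066, -0.0023, 0.0241]
tcp_rot: [[0.977, 0.212, -0.007], [0.212, -0.977, -0.0], [-0.006, -0.001, -1.0]]
force: [-6.6, -2.4, 3.6]
opening: 0.501
grasp_force: 3.2
```

Call:
move_arm --increments '[{"xyz": [1, 0, 0], "roll": 0, "grip": 50}, {"xyz": [1, 0, 0], "roll": 0, "grip": 50}, {"xyz": [1, 0, 0], "roll": 0, "grip": 50}, {"xyz": [0, 0, 0], "roll": 0, "grip": 50}]'

```text
time_s: 6.05
position: [0.6065, -0.0021, 0.0238]
tcp_rot: [[0.977, 0.212, -0.013], [0.212, -0.977, -0.0], [-0.013, -0.002, -1.0]]
force: [-11.9, -5.6, 6.2]
opening: 0.504
grasp_force: 5.9
```

Call:
move_arm --increments '[{"xyz": [-10, 0, 0], "roll": 0, "grip": 50}, {"xyz": [-30, 0, 0], "roll": 0, "grip": 50}, {"xyz": [0, 0, -40], "roll": 0, "grip": 50}, {"xyz": [0, 0, -40], "roll": 0, "grip": 50}, {"xyz": [0, 0, -40], "roll": 0, "grip": 50}]'

```text
time_s: 6.47
position: [0.573, -0.0098, 0.1451]
tcp_rot: [[0.978, 0.21, -0.001], [0.21, -0.978, 0.001], [-0.001, -0.001, -1.0]]
force: [1.5, 0.7, 0.1]
opening: 0.496
grasp_force: 0.0
```

```bash
python3 - <<'E'
from look import *
print(st["position"])
save("w2",cv2.resize(im[0:230,120:480],None,fx=2,fy=2))
h=np.array([.672,.0112]);a=np.radians(12.1);u=np.array([np.cos(a),np.sin(a)]);v=np.array([-u[1],u[0]])
px=(P[...,:2]-h)@u; py=(P[...,:2]-h)@v
B=(abs(py)<.03)&(px<-.04)&(px>-.12)
for lo,hi in((.044,.053),(.036,.043),(.030,.036)):
    m=B&(Z>lo)&(Z<hi); print(lo,m.sum(), np.nanpercentile(px[m],[1,5,50]) if m.any() else '')
pt=(abs(py)<.03)&(px>-.06)&(px<0.02)&(Z>.057)&(Z<.075); print("plate",pt.sum(),np.percentile(px[pt],[1,50]),np.median(Z[pt]), np.percentile(py[pt],[.5,99.5]))
br=(Z>.094)&(Z<.105)&(px>.0)&(px<.1)&(abs(py)<.1); box("bridge",br)
dk=(Z>.025)&(Z<.035)&(px>-.08)&(px<.1)&(abs(py)>.055)&(abs(py)<.08); print("deck",dk.sum(),np.nanpercentile(px[dk],[1,5]))
E
```

```text
[ 0.573  -0.0098  0.1451]
0.044 589 [-0.0547 -0.0545 -0.0509]
0.036 0 
0.03 0 
plate 6161 [-0.0445 -0.0108] 0.0638802023545032 [-0.0297  0.0297]
bridge 9233 [0.7075 0.0187] [0.0202 0.1805] 12.259124755859375 0.10088358497003175
deck 1502 [-0.0429 -0.0399]
```

View pics/w2.png

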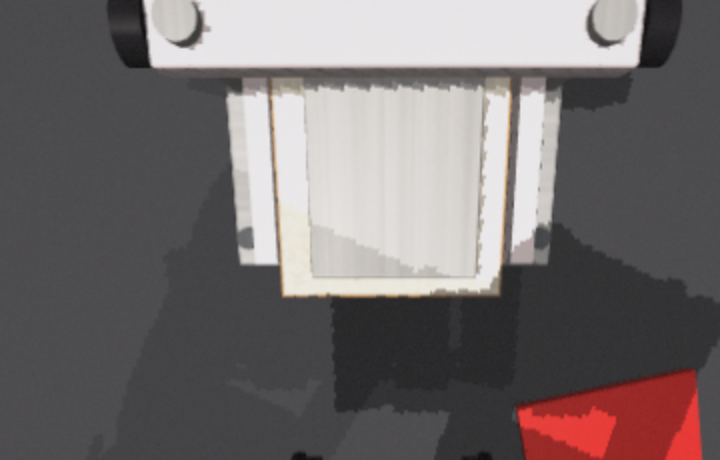

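Boards' front edge is at px (390,296) in the crop, straight and parallel to the plate. It measures -54.6 mm, so they are home. Next is the gauge.

Call:
move_arm --increments '[{"xyz": [-32, 24, -10], "roll": 0, "grip": 50}, {"xyz": [-32, 24, -10], "roll": 0, "grip": 50}, {"xyz": [-32, 24, -10], "roll": 0, "grip": 50}, {"xyz": [-32, 24, -10], "roll": 0, "grip": 50}, {"xyz": [-32, 24, -10], "roll": 0, "grip": 50}]'

```text
time_s: 6.93
position: [0.4419, -0.1621, 0.1951]
tcp_rot: [[0.977, 0.212, 0.002], [0.212, -0.977, -0.001], [0.002, 0.002, -1.0]]
force: [0.6, -1.3, 0.8]
opening: 0.5
grasp_force: 0.0
```

Call:
move_arm --increments '[{"xyz": [-33, 25, 0], "roll": 0, "grip": 80}, {"xyz": [-33, 25, 0], "roll": 0, "grip": 80}, {"xyz": [-33, 25, 0], "roll": 0, "grip": 80}, {"xyz": [0, 0, 0], "roll": 0.1, "grip": 80}, {"xyz": [0, 0, 0], "roll": 0.1, "grip": 80}]'

```text
time_s: 7.35
position: [0.3606, -0.2583, 0.1948]
tcp_rot: [[1.0, 0.002, 0.002], [0.002, -1.0, -0.002], [0.002, 0.002, -1.0]]
force: [0.5, 0.2, 1.1]
opening: 0.761
grasp_force: 0.0
```

Call:
move_arm --increments '[{"xyz": [0, 0, 0], "roll": 0.1, "grip": 80}, {"xyz": [0, 0, 0], "roll": 0.1, "grip": 80}, {"xyz": [0, 0, 0], "roll": 0, "grip": 80}, {"xyz": [0, 0, 0], "roll": 0, "grip": 80}]'

```text
time_s: 7.68
position: [0.3618, -0.2555, 0.1946]
tcp_rot: [[0.983, -0.184, 0.001], [-0.184, -0.983, -0.001], [0.001, 0.001, -1.0]]
force: [-0.2, 0.6, 0.5]
opening: 0.799
grasp_force: 0.0
```

```bash
python3 - <<'E'
from look import *
print(st["position"],st["tcp_rot"])
save("w3",im)
R=(X>.40)&(X<.62)&(Y>-.34)&(Y<-.2)
box("handle",R&(Z>.036)&(Z<.05)); box("all",R&(Z>.002)&(Z<.05)&(Y<-.24)); box("blade",R&(Z>.002)&(Z<.02)&(Y<-.24))
for l in("gauge_handle","gauge_tip"):
    for r in bot.trace(l,"wrist")[:2]: 
        m=r["mask"]; v,u=np.nonzero(m); print(l,r["conf"],u.min(),u.max(),v.min(),v.max()); box("mask",m&np.isfinite(Z)); box("top",m&(Z>.036)); box("bl",m&(Z<.02))
E
```

```text
[ 0.3618 -0.2555  0.1946] [[ 0.983  -0.1838  0.0012]
 [-0.1838 -0.983  -0.001 ]
 [ 0.0013  0.0008 -1.    ]]
handle 562 [ 0.4448 -0.2734] [0.0173 0.0337] 79.11674499511719 0.04295454352223585
all 2236 [ 0.4886 -0.2812] [0.0832 0.1065] 43.528770446777344 0.007809270289030279
blade 1674 [ 0.4927 -0.2856] [0.0826 0.0949] 42.26811599731445 0.006463609395064879
gauge_handle 0.7 307 329 9 120
mask 2253 [ 0.4856 -0.2807] [0.0247 0.1165] 79.02818298339844 0.0077248035175045415
top 561 [ 0.4448 -0.2734] [0.0173 0.0337] 79.11674499511719 0.042948269942518436
bl 1692 [ 0.4943 -0.2824] [0.0247 0.0986] 79.02818298339844 0.0063875654200761245
gauge_tip 0.94 307 329 9 120
mask 2197 [ 0.4853 -0.2818] [0.0244 0.1164] 80.45308685302734 0.007718896257067509
top 558 [ 0.4448 -0.2734] [0.0172 0.0337] 79.1998519897461 0.042961649080663966
bl 1639 [ 0.4941 -0.2833] [0.0244 0.0986] 80.44338989257812 0.00634252279726133
```

View pics/w3.png

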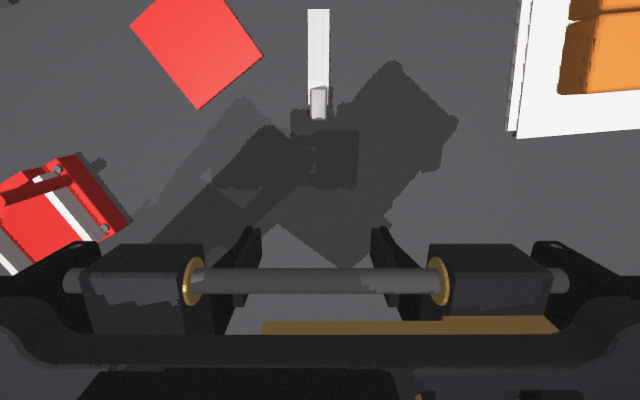

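Gauge seen at px (318,65), handle (318,103), top at z≈43 mm, 34×17 mm, so it fits. Go over it and down.

Call:
move_arm --increments '[{"xyz": [28, 1, 0], "roll": 0, "grip": 70}, {"xyz": [28, 1, 20], "roll": 0, "grip": 70}, {"xyz": [29, 0, 20], "roll": 0, "grip": 70}, {"xyz": [0, 0, 30], "roll": 0, "grip": 70}, {"xyz": [0, 0, 30], "roll": 0, "grip": 70}]'

```text
time_s: 8.25
position: [0.4474, -0.2741, 0.0939]
tcp_rot: [[0.983, -0.183, 0.004], [-0.183, -0.983, -0.003], [0.004, 0.003, -1.0]]
force: [0.6, -0.5, -1.1]
opening: 0.705
grasp_force: 0.0
```

Call:
move_arm --increments '[{"xyz": [0, 0, 20], "roll": 0, "grip": 70}, {"xyz": [0, 0, 0], "roll": 0, "grip": 70}, {"xyz": [0, 0, 0], "roll": 0, "grip": 70}]'

```text
time_s: 8.5
position: [0.4442, -0.2723, 0.0736]
tcp_rot: [[0.983, -0.185, -0.002], [-0.185, -0.983, 0.002], [-0.002, -0.001, -1.0]]
force: [0.5, -0.5, 1.0]
opening: 0.703
grasp_force: 0.0
```

Call:
move_arm --increments '[{"xyz": [0, 0, 25], "roll": 0, "grip": 70}, {"xyz": [0, 0, 25], "roll": 0, "grip": 70}, {"xyz": [0, 0, 12], "roll": 0, "grip": 70}, {"xyz": [0, 0, 4], "roll": 0, "grip": 70}, {"xyz": [0, 0, 0], "roll": 0, "grip": 70}]'

```text
time_s: 8.92
position: [0.4451, -0.2734, 0.009]
tcp_rot: [[0.983, -0.186, 0.001], [-0.186, -0.983, -0.001], [0.001, 0.001, -1.0]]
force: [1.2, 0.1, 0.2]
opening: 0.697
grasp_force: 0.0
```

Call:
move_arm --increments '[{"xyz": [0, 0, 0], "roll": 0, "grip": 0}, {"xyz": [0, 0, 0], "roll": 0, "grip": 0}, {"xyz": [0, 0, 0], "roll": 0, "grip": 0}, {"xyz": [0, 0, 0], "roll": 0, "grip": 0}, {"xyz": [0, 0, 0], "roll": 0, "grip": 0}]'

```text
time_s: 9.33
position: [0.4449, -0.2731, 0.0091]
tcp_rot: [[0.983, -0.186, 0.001], [-0.186, -0.983, -0.001], [0.001, 0.001, -1.0]]
force: [-0.3, -0.2, 0.4]
opening: 0.403
grasp_force: 0.0
```

Call:
move_arm --increments '[{"xyz": [0, 0, 0], "roll": 0, "grip": 0}, {"xyz": [0, 0, 0], "roll": 0, "grip": 0}, {"xyz": [0, 0, 0], "roll": 0, "grip": 0}, {"xyz": [0, 0, 0], "roll": 0, "grip": 0}, {"xyz": [0, 0, 0], "roll": 0, "grip": 0}]'

```text
time_s: 9.75
position: [0.4446, -0.2729, 0.0085]
tcp_rot: [[0.983, -0.186, 0.0], [-0.186, -0.983, -0.0], [0.0, 0.0, -1.0]]
force: [-0.6, -0.7, 2.0]
opening: 0.208
grasp_force: 30.0
```

Gripped (opening 18 mm, 30 N). Lift, turn to the press yaw and carry it to the staging point.

Call:
move_arm --increments '[{"xyz": [0, 0, -15], "roll": 0, "grip": 0}, {"xyz": [0, 0, -25], "roll": -0.1, "grip": 0}, {"xyz": [0, 0, -25], "roll": -0.1, "grip": 0}, {"xyz": [0, 0, -25], "roll": -0.1, "grip": 0}, {"xyz": [0, 0, -20], "roll": -0.098, "grip": 0}]'

```text
time_s: 10.17
position: [0.4446, -0.2728, 0.1197]
tcp_rot: [[0.977, 0.214, 0.0], [0.214, -0.977, -0.0], [0.0, 0.0, -1.0]]
force: [-0.1, -0.8, -1.3]
opening: 0.201
grasp_force: 30.0
```

Call:
move_arm --increments '[{"xyz": [0, 0, 0], "roll": 0, "grip": 0}, {"xyz": [15, -33, 0], "roll": 0, "grip": 0}, {"xyz": [15, -33, 0], "roll": 0, "grip": 0}, {"xyz": [15, -33, 0], "roll": 0, "grip": 0}, {"xyz": [15, -33, 0], "roll": 0, "grip": 0}]'

```text
time_s: 10.58
position: [0.4749, -0.1296, 0.1174]
tcp_rot: [[0.979, 0.206, -0.002], [0.206, -0.979, 0.001], [-0.001, -0.001, -1.0]]
force: [1.0, -0.6, -0.4]
opening: 0.2
grasp_force: 30.0
```

Call:
move_arm --increments '[{"xyz": [15, -33, 0], "roll": 0, "grip": 0}, {"xyz": [15, -33, 0], "roll": 0, "grip": 0}, {"xyz": [15, -30, 0], "roll": 0, "grip": 0}, {"xyz": [0, 0, 0], "roll": 0, "grip": 0}, {"xyz": [0, 0, 0], "roll": 0, "grip": 0}]'

```text
time_s: 11.0
position: [0.4989, -0.026, 0.1174]
tcp_rot: [[0.977, 0.212, -0.002], [0.212, -0.977, 0.0], [-0.002, -0.001, -1.0]]
force: [0.3, -0.4, -1.6]
opening: 0.206
grasp_force: 30.0
```

```bash
python3 - <<'E'
from look import *
print(st["position"],st["tcp_rot"],st["force"],st["grasp_force"])
save("w4",cv2.resize(im[0:260,160:480],None,fx=2,fy=2))
h=np.array([.672,.0112]);a=np.radians(12.1);u=np.array([np.cos(a),np.sin(a)]);v=np.array([-u[1],u[0]])
px=(P[...,:2]-h)@u; py=(P[...,:2]-h)@v
pt=(abs(py)<.06)&(px>-.06)&(px<0.02)&(Z>.057)&(Z<.07); print("plate",pt.sum(),np.percentile(px[pt],[1,50]),np.median(Z[pt]), np.percentile(py[pt],[.5,99.5]));box("pl",pt)
br=(Z>.094)&(Z<.105)&(px>.0)&(px<.1)&(abs(py)<.1); box("bridge",br)
bd=(Z>.044)&(Z<.052)&(px<-.046)&(px>-.07)&(abs(py)<.06); print("board",np.percentile(px[bd],[1,5]),np.percentile(py[bd],[.5,99.5]),np.median(Z[bd]))
for r in bot.trace("gauge_tip","wrist")[:1]:
    m=r["mask"]&np.isfinite(Z); print(r["conf"]); box("g",m)
    print("g", np.percentile(px[m],[1,99]),np.percentile(py[m],[1,99]),np.percentile(Z[m],[2,50,98])); 
    t=m&(px>np.percentile(px[m],99)-.03); print("tip",np.percentile(px[t],98),np.median(py[t]),np.percentile(Z[t],[5,50,95]))
E
```

```text
[ 0.4989 -0.026   0.1174] [[ 0.9772  0.2122 -0.002 ]
 [ 0.2122 -0.9772  0.0004]
 [-0.0019 -0.0008 -1.    ]] [ 0.275  -0.3853 -1.6061] 29.988441861933097
plate 3448 [-0.0456 -0.0368] 0.06385415443478148 [-0.0348  0.0345]
pl 3448 [0.6363 0.0033] [0.0189 0.0705] 12.271357536315918 0.06385415443478148
bridge none
board [-0.0557 -0.0555] [-0.0486  0.0507] 0.047562948463310994
0.7
g 7838 [ 0.5407 -0.0208] [0.1157 0.0327] 11.331326484680176 0.11624575279907567
g [-0.1904 -0.0779] [-0.0115  0.0119] [0.1109 0.1162 0.1525]
tip -0.0778074376442793 0.00018374422668610422 [0.1108 0.1126 0.1144]
```

View pics/w4.png

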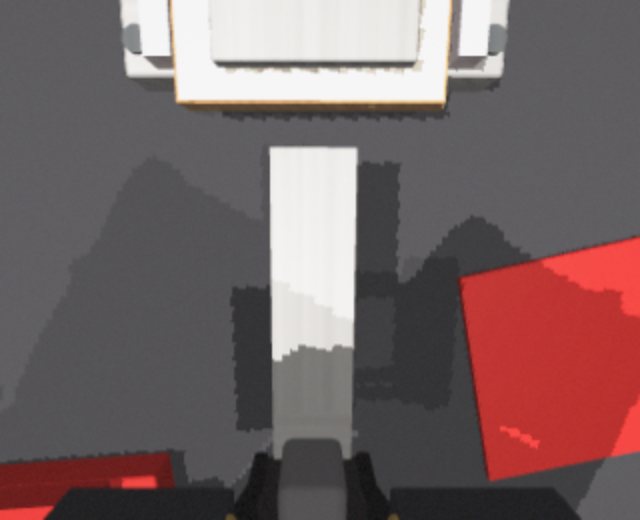

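Blade is at px (313,150–440) in the crop, centred and parallel to the press; tip at -78 mm, level. Now lower it to just above board height.

Call:
move_arm --increments '[{"xyz": [0, 0, 25], "roll": 0, "grip": 0}, {"xyz": [0, 0, 20], "roll": 0, "grip": 0}, {"xyz": [0, 0, 9], "roll": 0, "grip": 0}, {"xyz": [0, 0, 4], "roll": 0, "grip": 0}, {"xyz": [0, 0, 0], "roll": 0, "grip": 0}]'

```text
time_s: 11.52
position: [0.4989, -0.0289, 0.0596]
tcp_rot: [[0.978, 0.207, -0.002], [0.207, -0.978, 0.001], [-0.002, -0.001, -1.0]]
force: [-0.4, -0.8, -1.4]
opening: 0.207
grasp_force: 30.0
```

Call:
move_arm --increments '[{"xyz": [0, 0, 0], "roll": 0, "grip": 0}, {"xyz": [0, 0, 0], "roll": 0, "grip": 0}, {"xyz": [0, 0, 0], "roll": 0, "grip": 0}]'

```text
time_s: 11.77
position: [0.5002, -0.0283, 0.0613]
tcp_rot: [[0.978, 0.209, 0.002], [0.209, -0.978, -0.001], [0.002, 0.001, -1.0]]
force: [-0.4, 0.3, -1.3]
opening: 0.204
grasp_force: 30.0
```

Call:
move_arm --increments '[{"xyz": [7, 0, 0], "roll": 0, "grip": 0}, {"xyz": [7, 0, 0], "roll": 0, "grip": 0}, {"xyz": [7, 0, 0], "roll": 0, "grip": 0}, {"xyz": [4, 0, 0], "roll": 0, "grip": 0}, {"xyz": [0, 0, 0], "roll": 0, "grip": 0}]'

```text
time_s: 12.18
position: [0.526, -0.0226, 0.0607]
tcp_rot: [[0.978, 0.21, 0.003], [0.21, -0.978, -0.001], [0.002, 0.001, -1.0]]
force: [0.6, 0.2, -1.2]
opening: 0.205
grasp_force: 30.0
```

Call:
move_arm --increments '[{"xyz": [0, 0, 1], "roll": 0, "grip": 0}, {"xyz": [0, 0, 0], "roll": 0, "grip": 0}, {"xyz": [0, 0, 0], "roll": 0, "grip": 0}]'

```text
time_s: 12.43
position: [0.5234, -0.0226, 0.0592]
tcp_rot: [[0.978, 0.209, -0.001], [0.209, -0.978, 0.0], [-0.001, -0.0, -1.0]]
force: [0.1, 0.0, -1.2]
opening: 0.206
grasp_force: 30.0
```

```bash
cat > g.py <<'E'
from look import *
print(st["position"],st["tcp_rot"][:,0],st["force"],st["moment"],st["grasp_force"])
h=np.array([.672,.0112]);a=np.radians(12.1);u=np.array([np.cos(a),np.sin(a)]);v=np.array([-u[1],u[0]])
px=(P[...,:2]-h)@u; py=(P[...,:2]-h)@v
pt=(abs(py)<.06)&(px>-.06)&(px<0.0)&(Z>.057)&(Z<.075); print("plate",pt.sum(),np.percentile(px[pt],[1]),np.median(Z[pt]))
bd=(Z>.044)&(Z<.052)&(px<-.046)&(px>-.07)&(abs(py)<.06)&(abs(py)>.02); print("board",np.percentile(px[bd],[1,5]),np.median(Z[bd]))
m=(abs(py)<.02)&(px>-.16)&(px<-.045)&(Z>.0495)&(Z<.062)
e=st["position"][:2]-h; print("tcp press",e@u,e@v)
# blade top: thickness 3mm at tip, +0.1/mm  -> underside & pitch
tip=e@u+.100; s=tip-px[m]; k=(s<.07)&(s>-.005)
A=np.c_[np.ones(k.sum()),s[k]]; q=np.linalg.lstsq(A,Z[m][k],rcond=None)[0]; print("n",k.sum(),"tip top z, slope",q, "front", px[m].max(),"py",np.percentile(py[m][k],[2,98]))
E
python3 g.py
```

```text
[ 0.5234 -0.0226  0.0592] [ 0.9779  0.2093 -0.001 ] [ 0.1269  0.0417 -1.156 ] [0.0236 0.009  0.0192] 30.006272468017414
plate 8300 [-0.0455] 0.06388671136135882
board [-0.0556 -0.0553] 0.047606329510958084
tcp press -0.15239886083192364 -0.0018569211358113419
n 5191 tip top z, slope [0.0529 0.1007] front -0.045000760359134764 py [-0.0133  0.0098]
```

Call:
move_arm --increments '[{"xyz": [0, 0, 1], "roll": 0, "grip": 0}, {"xyz": [0, 0, 0.5], "roll": 0, "grip": 0}, {"xyz": [0, 0, 0], "roll": 0, "grip": 0}, {"xyz": [0, 0, 0], "roll": 0, "grip": 0}]'

```text
time_s: 12.82
position: [0.5239, -0.0228, 0.0579]
tcp_rot: [[0.978, 0.209, -0.0], [0.209, -0.978, 0.0], [-0.0, -0.0, -1.0]]
force: [-1.2, -0.3, -0.4]
opening: 0.204
grasp_force: 30.0
```

Call:
move_arm --increments '[{"xyz": [0, 0, 0.5], "roll": 0, "grip": 0}, {"xyz": [0, 0, 0], "roll": 0, "grip": 0}, {"xyz": [0, 0, 0], "roll": 0, "grip": 0}]'

```text
time_s: 13.07
position: [0.524, -0.0227, 0.0574]
tcp_rot: [[0.978, 0.209, -0.0], [0.209, -0.978, 0.0], [-0.0, -0.0, -1.0]]
force: [-0.6, 0.3, -1.0]
opening: 0.205
grasp_force: 30.0
```

```bash
python3 g.py
```

```text
[ 0.524  -0.0227  0.0574] [ 0.9779  0.2092 -0.    ] [-0.599   0.276  -0.9729] [ 0.0545  0.0519 -0.011 ] 30.0061323994305
plate 8506 [-0.0455] 0.0638856660205454
board [-0.0555 -0.0553] 0.047617308968272
tcp press -0.1518443037822421 -0.002136924051462385
n 5204 tip top z, slope [0.0512 0.0991] front -0.045056716451826774 py [-0.0135  0.0095]
```

Call:
move_arm --increments '[{"xyz": [0, 0, 0.5], "roll": 0, "grip": 0}, {"xyz": [4, 0, 0], "roll": 0, "grip": 0}, {"xyz": [5, 0, 0], "roll": 0, "grip": 0}, {"xyz": [5, 0, 0], "roll": 0, "grip": 0}, {"xyz": [0, 0, 0], "roll": 0, "grip": 0}]'

```text
time_s: 13.53
position: [0.5397, -0.0199, 0.0571]
tcp_rot: [[0.978, 0.209, 0.003], [0.209, -0.978, -0.001], [0.003, 0.001, -1.0]]
force: [-0.3, 0.7, -1.3]
opening: 0.207
grasp_force: 30.0
```

Call:
move_arm --increments '[{"xyz": [3, 0, 0], "roll": 0, "grip": 0}, {"xyz": [3, 0, 0], "roll": 0, "grip": 0}, {"xyz": [3, 0, 0], "roll": 0, "grip": 0}, {"xyz": [0, 0, 0], "roll": 0, "grip": 0}]'

```text
time_s: 13.87
position: [0.5474, -0.0179, 0.057]
tcp_rot: [[0.978, 0.209, 0.001], [0.209, -0.978, -0.0], [0.001, 0.0, -1.0]]
force: [-0.5, 0.2, -1.0]
opening: 0.204
grasp_force: 30.0
```

```bash
python3 g.py
```

```text
[ 0.5474 -0.0179  0.057 ] [0.9778 0.2094 0.0011] [-0.461   0.1829 -0.9769] [ 0.0249 -0.0167  0.0186] 30.006053099641576
plate 13756 [-0.0445] 0.06389691808283102
board [-0.0547 -0.0546] 0.047449134343322014
tcp press -0.12794661421284628 -0.0023229154268880454
n 3773 tip top z, slope [0.0509 0.099 ] front -0.045037491073121924 py [-0.0137  0.0093]
```

Call:
move_arm --increments '[{"xyz": [0, 0, 0.5], "roll": 0, "grip": 0}, {"xyz": [2, 0, 0], "roll": 0, "grip": 0}, {"xyz": [2, 0, 0], "roll": 0, "grip": 0}, {"xyz": [2, 0, 0], "roll": 0, "grip": 0}, {"xyz": [0, 0, 0], "roll": 0, "grip": 0}]'

```text
time_s: 14.33
position: [0.553, -0.0167, 0.0565]
tcp_rot: [[0.978, 0.209, 0.001], [0.209, -0.978, -0.0], [0.001, 0.0, -1.0]]
force: [-0.1, -0.3, -1.4]
opening: 0.203
grasp_force: 30.0
```

Call:
move_arm --increments '[{"xyz": [2, 0, 0], "roll": 0, "grip": 0}, {"xyz": [2, 0, 0], "roll": 0, "grip": 0}, {"xyz": [2, 0, 0], "roll": 0, "grip": 0}, {"xyz": [2, 0, 0], "roll": 0, "grip": 0}, {"xyz": [0, 0, 0], "roll": 0, "grip": 0}]'

```text
time_s: 14.75
position: [0.5609, -0.015, 0.0564]
tcp_rot: [[0.978, 0.209, 0.001], [0.209, -0.978, -0.0], [0.001, 0.0, -1.0]]
force: [0.2, -0.1, -0.1]
opening: 0.202
grasp_force: 30.0
```

```bash
python3 g.py
```

```text
[ 0.5609 -0.015   0.0564] [0.9779 0.2093 0.0009] [ 0.1505 -0.0517 -0.0723] [ 0.021  -0.0195  0.0076] 29.98294730001362
plate 12635 [-0.0445] 0.0638936424318603
board [-0.055  -0.0548] 0.04746900624078505
tcp press -0.11415915900091281 -0.002287077485427536
n 2673 tip top z, slope [0.0503 0.0994] front -0.04592866617924108 py [-0.0136  0.0093]
```

Call:
move_arm --increments '[{"xyz": [2, 0, 0], "roll": 0, "grip": 0}, {"xyz": [2, 0, 0], "roll": 0, "grip": 0}, {"xyz": [2, 0, 0], "roll": 0, "grip": 0}, {"xyz": [0, 0, 0], "roll": 0, "grip": 0}]'

```text
time_s: 15.13
position: [0.5662, -0.0137, 0.0564]
tcp_rot: [[0.978, 0.209, -0.0], [0.209, -0.978, -0.0], [-0.0, -0.0, -1.0]]
force: [-1.1, -0.4, -0.2]
opening: 0.202
grasp_force: 30.0
```

Call:
move_arm --increments '[{"xyz": [2, 0, 0], "roll": 0, "grip": 0}, {"xyz": [2, 0, 0], "roll": 0, "grip": 0}, {"xyz": [2, 0, 0], "roll": 0, "grip": 0}, {"xyz": [0, 0, 0], "roll": 0, "grip": 0}]'

```text
time_s: 15.47
position: [0.5697, -0.0123, 0.0564]
tcp_rot: [[0.978, 0.21, -0.005], [0.21, -0.978, 0.0], [-0.005, -0.001, -1.0]]
force: [-5.0, -1.0, 4.5]
opening: 0.204
grasp_force: 30.0
```

```bash
python3 g.py
```

```text
[ 0.5697 -0.0123  0.0564] [ 0.9777  0.2098 -0.0047] [-5.0323 -0.9704  4.532 ] [-0.2433  0.6838  0.0017] 29.976061773486435
plate 12167 [-0.0448] 0.06415137837548512
board [-0.055  -0.0547] 0.047410342435190836
tcp press -0.104926234671093 -0.0015848025708992246
n 1936 tip top z, slope [0.0504 0.0974] front -0.046684431941174685 py [-0.0129  0.0101]
```

Contact with the plate (drag 5 N, plate up about 0.3 mm). Ease the down-push slightly and keep sliding.

Call:
move_arm --increments '[{"xyz": [2, 0, -0.3], "roll": 0, "grip": 0}, {"xyz": [2, 0, 0], "roll": 0, "grip": 0}, {"xyz": [2, 0, 0], "roll": 0, "grip": 0}, {"xyz": [2, 0, 0], "roll": 0, "grip": 0}, {"xyz": [0, 0, 0], "roll": 0, "grip": 0}]'

```text
time_s: 15.93
position: [0.5767, -0.0105, 0.0565]
tcp_rot: [[0.978, 0.21, -0.007], [0.21, -0.978, 0.0], [-0.007, -0.002, -1.0]]
force: [-6.3, -0.9, 4.4]
opening: 0.204
grasp_force: 30.0
```

```bash
python3 g.py
```

```text
[ 0.5767 -0.0105  0.0565] [ 0.9777  0.2099 -0.0066] [-6.3088 -0.8713  4.3844] [-0.2235  0.7202 -0.0041] 29.982148418202996
plate 11717 [-0.0447] 0.06481183565781848
board [-0.0548 -0.0546] 0.047456176105087566
tcp press -0.09778370849552676 -0.0012661729979684387
n 1400 tip top z, slope [0.0503 0.0985] front -0.047085588605752814 py [-0.0125  0.0105]
```

Call:
move_arm --increments '[{"xyz": [2.5, 0, 0], "roll": 0, "grip": 0}, {"xyz": [2.5, 0, 0], "roll": 0, "grip": 0}, {"xyz": [2.5, 0, 0], "roll": 0, "grip": 0}, {"xyz": [2.5, 0, 0], "roll": 0, "grip": 0}, {"xyz": [0, 0, 0], "roll": 0, "grip": 0}]'

```text
time_s: 16.4
position: [0.5854, -0.0084, 0.0565]
tcp_rot: [[0.978, 0.21, -0.009], [0.21, -0.978, 0.001], [-0.009, -0.002, -1.0]]
force: [-8.2, -1.7, 7.1]
opening: 0.204
grasp_force: 30.0
```

Call:
move_arm --increments '[{"xyz": [1.5, 0, 0], "roll": 0, "grip": 0}, {"xyz": [0, 0, 0], "roll": 0, "grip": 0}, {"xyz": [0, 0, 0], "roll": 0, "grip": 0}, {"xyz": [0, 0, 0], "roll": 0, "grip": 0}]'

```text
time_s: 16.73
position: [0.5863, -0.0082, 0.0564]
tcp_rot: [[0.978, 0.21, -0.01], [0.21, -0.978, 0.001], [-0.01, -0.003, -1.0]]
force: [-9.2, -2.3, 7.6]
opening: 0.202
grasp_force: 30.0
```

```bash
python3 g.py; python3 -c "
from h import *
im,_=bot.capture('wrist'); save('w5',cv2.resize(im[0:260,160:480],None,fx=2,fy=2))"
```

```text
[ 0.5863 -0.0082  0.0564] [ 0.9776  0.2102 -0.0096] [-9.1752 -2.2952  7.5929] [-0.2861  1.1958 -0.0139] 29.994051796384156
plate 11454 [-0.0575] 0.06573422486475429
board [-0.0552 -0.055 ] 0.0474236376821333
tcp press -0.0878589051077661 -0.0009600273887025886
n 679 tip top z, slope [0.0512 0.0853] front -0.04762976265667994 py [-0.0121  0.011 ]
```

View pics/w5.png

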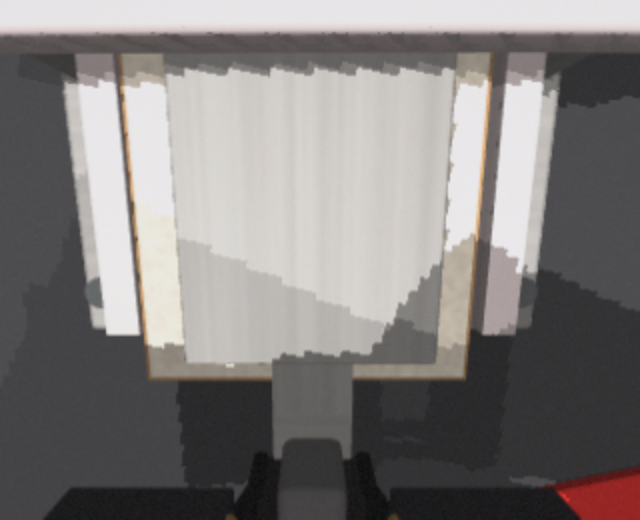

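The blade at px (313,360–440) runs straight under the plate, and the boards' front edge at row 378 is still at home. The plate is up about 1.85 mm with 9 N drag and a 30 N grip, everything at rest.

```bash
python3 -c "
from rig import bot
s=bot.read_state();print(s['qvel'],s['force']);print(bot.hand_in())"
```

```text
[-0.02316579  0.0305717   0.06335056  0.15104847  0.01164136 -0.11175969] [-9.62009283 -2.77065889  6.39044375]
the job is handed in; nothing more can be done
None
```

I handed the job in, with no verdict returned: the top board measures home (the two below were pushed back with it but are hidden from view), and the gauge is still gripped with its blade about 57 mm under the plate, which is raised about 1.9 mm at about 10 N of drag.

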